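Run the fingertips along a row of pen barrels and seat them

TASK

Six black pen barrels stand in a row on the pegs of the wooden carrier board, and some were left standing a little high. Starting at the end of the board with the red tape and taking them in turn, run your closed fingertips along the row: touch every barrel on its top, the low ones too, and press lightly so that each one sits fully home on its peg. Do not grip or pull up any barrel, and leave the other things on the bench where they are.

Things in the scene. Friction and masses are not known exactly. Their poses are not given: they have to be found in the camera images.
- board: light brown wooden carrier board fixed on the bench, 320 x 150 x 16 mm; tongue 60 mm wide, 38 mm long, on its +x short edge; red tape strip on top along its -x short edge. Origin: centre of underside; x from tape to tongue, z up. Bare blue pegs, 34 mm above the board, 24 mm apart in x, rows at y = 0, +-54 mm. The six barrels: middle row (y = 0), x = -120, -72, -24, 24, 72, 120 mm
- barrel1: black pen barrel, number 1 from the taped end (next to the tape): upright, 15 mm across, 66 mm tall, flat closed top 9 mm across with a brass disc. Origin: centre of its underside. Fully home at a hard stop its underside is 22 mm, its top 88 mm above the bench; it starts 0 to 12 mm higher. Slides only up and down its peg, friction about 3 N (plus 8 N per m/s of speed), stays where left
- barrel2: black pen barrel, number 2 from the taped end: upright, 15 mm across, 66 mm tall, flat closed top 9 mm across with a brass disc. Origin: centre of its underside. Fully home at a hard stop its underside is 22 mm, its top 88 mm above the bench; it starts 0 to 12 mm higher. Slides only up and down its peg, friction about 3 N (plus 8 N per m/s of speed), stays where left
- barrel3: black pen barrel, number 3 from the taped end: upright, 15 mm across, 66 mm tall, flat closed top 9 mm across with a brass disc. Origin: centre of its underside. Fully home at a hard stop its underside is 22 mm, its top 88 mm above the bench; it starts 0 to 12 mm higher. Slides only up and down its peg, friction about 3 N (plus 8 N per m/s of speed), stays where left
- barrel4: black pen barrel, number 4 from the taped end: upright, 15 mm across, 66 mm tall, flat closed top 9 mm across with a brass disc. Origin: centre of its underside. Fully home at a hard stop its underside is 22 mm, its top 88 mm above the bench; it starts 0 to 12 mm higher. Slides only up and down its peg, friction about 3 N (plus 8 N per m/s of speed), stays where left
- barrel5: black pen barrel, number 5 from the taped end: upright, 15 mm across, 66 mm tall, flat closed top 9 mm across with a brass disc. Origin: centre of its underside. Fully home at a hard stop its underside is 22 mm, its top 88 mm above the bench; it starts 0 to 12 mm higher. Slides only up and down its peg, friction about 3 N (plus 8 N per m/s of speed), stays where left
- barrel6: black pen barrel, number 6 from the taped end (next to the tongue): upright, 15 mm across, 66 mm tall, flat closed top 9 mm across with a brass disc. Origin: centre of its underside. Fully home at a hard stop its underside is 22 mm, its top 88 mm above the bench; it starts 0 to 12 mm higher. Slides only up and down its peg, friction about 3 N (plus 8 N per m/s of speed), stays where left
- spray_bottle: clear spray bottle with a white pump head, 44 mm across, 144 mm tall, standing loose on the bench beside the board; origin at the centre of its underside. Leave alone
- pot: small white ceramic pot, 44 mm across, 42 mm tall, loose on the bench; origin at the centre of its underside. Leave alone
- spare_barrel: another black pen barrel, 15 mm across, 66 mm tall, standing loose on the bench away from the board; origin at the centre of its underside. Not part of the row: leave alone
- stick: wooden polishing stick, 150 x 7 x 6 mm, lying loose on the bench; origin at the centre of its underside, x along it. Leave alone

How it is judged:
On the way, in this order (a step that is already met when the one before it is completed fails the run):
1. barrel 1 from the taped end is touched by the fingers while fully home (within 2 mm) (contact force between the fingers and barrel1 above 0.3 N and z of barrel1 in the frame of board below 0.024 m), for 0.04 s.
2. barrel 2 from the taped end is touched by the fingers while fully home (within 2 mm) (contact force between the fingers and barrel2 above 0.3 N and z of barrel2 in the frame of board below 0.024 m), for 0.04 s.
3. barrel 3 from the taped end is touched by the fingers while fully home (within 2 mm) (contact force between the fingers and barrel3 above 0.3 N and z of barrel3 in the frame of board below 0.024 m), for 0.04 s.
4. barrel 4 from the taped end is touched by the fingers while fully home (within 2 mm) (contact force between the fingers and barrel4 above 0.3 N and z of barrel4 in the frame of board below 0.024 m), for 0.04 s.
5. barrel 5 from the taped end is touched by the fingers while fully home (within 2 mm) (contact force between the fingers and barrel5 above 0.3 N and z of barrel5 in the frame of board below 0.024 m), for 0.04 s.
6. barrel 6 from the taped end is touched by the fingers while fully home (within 2 mm) (contact force between the fingers and barrel6 above 0.3 N and z of barrel6 in the frame of board below 0.024 m), for 0.04 s.
At the end, for the whole second after the job is handed in: all six barrels stand fully home on their pegs, each within 2 mm of its stop, after being touched one after the other from the taped end (z of each of barrel1, barrel2, barrel3, barrel4, barrel5, barrel6 in the frame of board below 0.024 m).
It fails at once if a barrel of the row is pulled up (more than 15 mm above home) (z of any of barrel1, barrel2, barrel3, barrel4, barrel5, barrel6 in the frame of board above 0.037 m).
It fails at once if a barrel of the row is taken between the fingers (the grasp point comes below its top, within 15 mm of its axis) ((horizontal distance between the grasp point and barrel1 below 0.015 m and z of the grasp point in the frame of barrel1 below 0.066 m) or (horizontal distance between the grasp point and barrel2 below 0.015 m and z of the grasp point in the frame of barrel2 below 0.066 m) or (horizontal distance between the grasp point and barrel3 below 0.015 m and z of the grasp point in the frame of barrel3 below 0.066 m) or (horizontal distance between the grasp point and barrel4 below 0.015 m and z of the grasp point in the frame of barrel4 below 0.066 m) or (horizontal distance between the grasp point and barrel5 below 0.015 m and z of the grasp point in the frame of barrel5 below 0.066 m) or (horizontal distance between the grasp point and barrel6 below 0.015 m and z of the grasp point in the frame of barrel6 below 0.066 m)).
It fails at once if a barrel of the row is pressed hard (more than 35 N) (contact force between any of the arm, the fingers and barrel1 above 35 N or contact force between any of the arm, the fingers and barrel2 above 35 N or contact force between any of the arm, the fingers and barrel3 above 35 N or contact force between any of the arm, the fingers and barrel4 above 35 N or contact force between any of the arm, the fingers and barrel5 above 35 N or contact force between any of the arm, the fingers and barrel6 above 35 N).
It fails at once if a thing beside the board is moved more than 15 mm (distance of any of spray_bottle, pot, spare_barrel, stick from where it was at the start of the episode above 0.015 m).
It also fails if it takes over 64 s, if anything falls off the work surface, if the arm or the gripper's body presses on something with over 40 N, if the wrist force passes 120 N, or if a joint passes its speed limit or range.

ROBOT

A 6-joint arm with a two-finger parallel gripper is mounted at the origin on the work surface. World frame = base frame: x ahead of the robot, y to its left, z up, the work surface at z = 0. Lengths are in m, angles in rad, forces in N, time in s.
With the tool pointing down it reaches from about 0.275 to 0.825 m from the base axis. Payload 4.9 kg.
Tool frame: the origin (TCP) lies midway between the tips of the shut fingers; the grasp point (between the pads) lies 19 mm behind it (grip_point_offset is the distance from the TCP to the grasp point, in m); z points along the fingers, x is the direction in which the jaws open and shut, and the axes are right-handed (so a half turn about z gives the same grasp; the last joint's range is limited). The gripper opens to 85 mm and grips with 20 to 120 N. Pads are 22 mm wide; open, the fingers measure 114 mm over their backs; the gripper's body (76 mm by 85 mm) begins 54 mm behind the grasp point. The pads swing forward as they close: fully open they stand 13 mm farther back than shut.
Start: joints at [-1.392, 0.326, -0.193, 1.052, 0, 1.437], TCP at [0.169, -0.523, 0.231] pointing down, gripper open.
Joint ranges: [-2.65, 2.65], [-0.97, 1.79], [-1.3, 1.35], [-1.93, 2.1], [-1.47, 1.37], [-3.14, 3.14]. Speed limits (rad/s): [2.57, 2.57, 3.14, 3.14, 3.14, 3.14].

INTERFACE

Orientations are given as a rotation vector (axis times angle).
In Python, from cell import * gives the robot as it stands. Calls block until the motion is done:
- movep(position, orientation): joint-space move of the TCP to a pose.
- move_l(position, velocity=0.15, rot=None, until_force=None): straight line of the TCP; rot=None keeps the orientation; velocity is the mean speed in m/s. With until_force (N) it stops when the force on the tool has changed by that much, and returns True; else False.
- set_joints(angles): joint-space move.
- let_go() and grab(newtons=None): open the fingers fully, or close them until they stop; newtons is the grip in N (None keeps the last).
- sleep(seconds).
- ik(position, orientation): joint angles nearest the present ones, or None.
- get_state(): the state.
- grab_frame(name): name is "side" or "top" or "wrist"; returns a dict with "img" (480x640x3 uint8, red, green, blue), "fx", "fy", "cx", "cy" (pixels), "cam_to_world" (4x4, takes a point from camera to world coordinates); the wrist camera has in their place "T_tool_cam" (4x4, takes a point from camera to tool coordinates, whose origin is the TCP and whose axes are the tool frame's). Camera axes: x right, y down, z forward; pixel columns grow to the right and rows downward; lengths in m; the calibration is good to about 2 mm. A picture is of the moment at which its call begins: read the wrist's pose just before it. There is no depth.
A pose or a line that the arm cannot do raises MotionError and nothing moves.
- sign_off(): hands the job in, once; it reports no verdict.
Trained networks look in the newest picture that a camera, given by its name, has taken for a name from the list of things; names that differ only in an ending like _2 or _b are one class to them, and where a whole thing is asked for, a point or a joint stands for the part that bears it (a point fixed in the world has none). Each returns a list of dicts, best first, with "score" (0 to 1); they miss things now and then, are a little off and sometimes report something else, mostly with a low value. They report only what shows in the picture. A call takes as long as a camera call.
- spot_in(camera, name): "centre" ([column, row] in pixels, amid what is visible of it).
- silhouettes(camera, name): "mask" (480x640 bool, what is visible of it) and "centre" ([column, row] in pixels, amid what is visible of it).
- tip_of(camera, name): "centre" ([column, row] in pixels: a listed point, or the origin of a listed thing).
The state is a dict: "clock": time; "q": joint angles; "joint_velocities": joint speeds; "tau": joint torques, N m; "position": TCP position; "eef_rot": TCP orientation; "contact_force": force on the tool from outside, world axes, zero at the start; "wrist_torque": the same for the moment, N m; "finger_gap": opening from 0.0 (shut) to 1.0 (fully open).
Only numpy, scipy, OpenCV 4.12 (cv2) and the standard library are available. Lean on these libraries where they do the work, as an engineer would, in place of code of your own. Each camera call takes 0.05 s, during which the arm holds its last target.

## Working session

There is one attempt and no reset: what is moved stays moved. The work goes in short steps, each a Python script; the robot and the scene stay as the last script left them, time stands still between calls to the robot, and variables do not carry over. Pictures are saved under pics/ and viewed, and the job is handed in when it is done.

```bash
mkdir -p pics; ls
python3 - <<'E'
from cell import *
import cv2
for n in ("top","side"):
    f=grab_frame(n); cv2.imwrite(f"pics/{n}0.png",f["img"][:,:,::-1])
    print(n,f["fx"],f["cx"],f["cy"],f["cam_to_world"])
    for t in ("board","barrel1","spray_bottle","pot","spare_barrel","stick"):
        print(t,[(d["score"],d["centre"]) for d in spot_in(n,t)][:8])
    print([(d["score"],d["centre"]) for d in tip_of(n,"board")])
print(get_state())
E
```

```text
pics
top 620.0249972647379 320.72492635458207 238.92602380588045 [[ 0.02692922 -0.99405177  0.10552678  0.39949046]
 [-0.99958248 -0.02788324 -0.00757537 -0.00493628]
 [ 0.01047274 -0.10527872 -0.99438761  1.40676148]
 [ 0.          0.          0.          1.        ]]
board [(0.92, [278.0, 226.3])]
barrel1 [(0.63, [287.4, 216.4]), (0.62, [247.0, 233.9]), (0.58, [229.9, 239.7]), (0.53, [331.9, 203.5]), (0.44, [271.5, 225.2])]
spray_bottle [(0.61, [156.7, 198.5]), (0.18, [290.9, 216.1])]
pot [(0.77, [151.3, 240.3])]
spare_barrel []
stick [(0.48, [474.2, 293.4])]
[(0.65, [282.8, 224.6]), (0.35, [232.2, 243.3]), (0.3, [290.8, 221.7])]
side 477.9826274273478 316.90917605667164 243.14855486736917 [[ 0.97797638 -0.09402766  0.18633569  0.3730456 ]
 [-0.20743635 -0.53657704  0.81795797 -0.83583748]
 [ 0.02307278 -0.83859638 -0.54426443  0.59018758]
 [ 0.          0.          0.          1.        ]]
board [(0.73, [318.6, 235.8]), (0.59, [323.4, 218.5])]
barrel1 [(0.68, [311.1, 209.3]), (0.59, [350.4, 240.9]), (0.5, [321.1, 217.6]), (0.49, [337.9, 228.4]), (0.45, [299.8, 205.6])]
spray_bottl
[... 216 characters left out ...]
1])]
[(0.94, [316.0, 235.2])]
{'clock': 0.8, 'q': array([-1.39217617e+00,  3.26181438e-01, -1.92574018e-01,  1.05202260e+00,
        2.14980532e-05,  1.43660521e+00]), 'joint_velocities': array([-0.00086273, -0.00141781,  0.00084306,  0.00033415, -0.00038488,
       -0.00070322]), 'tau': array([-9.88904958e-05, -4.43268979e+01,  2.62746817e+01,  8.61679182e-04,
       -9.10393595e-06,  5.82740523e-07]), 'position': array([ 0.1692802 , -0.5233265 ,  0.23130084]), 'eef_rot': array([-2.54035433e+00,  1.84829273e+00, -4.40872624e-05]), 'contact_force': array([-0.11833543,  0.54050975, -0.08070666]), 'wrist_torque': array([-0.01801906,  0.00866758, -0.02164354]), 'finger_gap': 0.9971762683114382}
```

View pics/top0.png

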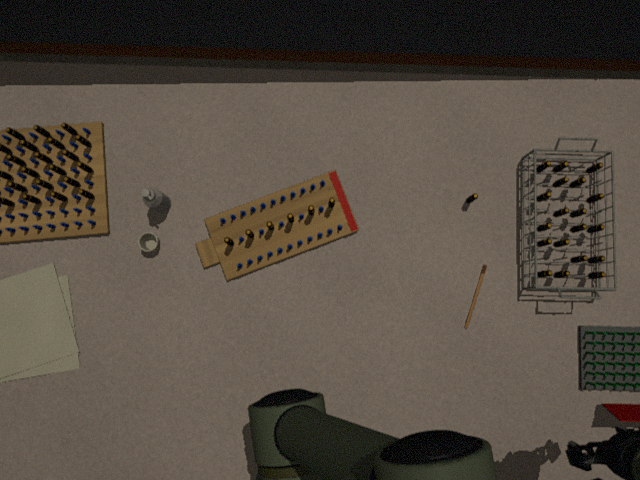

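View pics/side0.png

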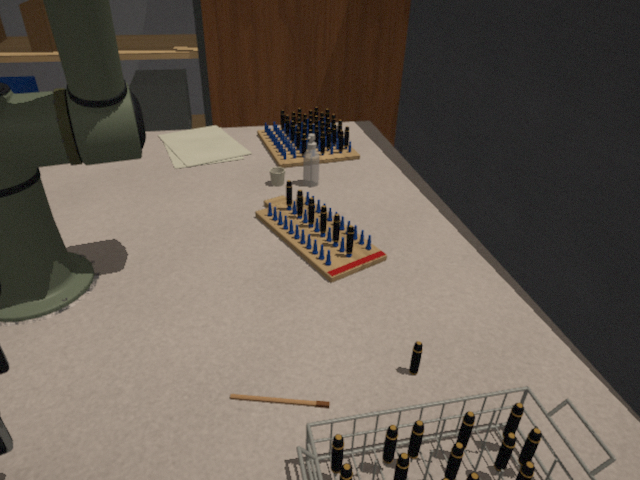

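The top view shows the board at (280,225). The tape is on the right end at (343,202) and the tongue on the left at (207,252). The six discs run from (331,201) to (228,242), the spray bottle and pot are at (152,195) and (149,242), and the spare barrel and stick are on the right, well away from the board. Next I'll make a coarse estimate and refine it with the wrist camera.

```bash
cat > h.py <<'E'
from cell import *
import numpy as np, cv2
from scipy.spatial.transform import Rotation as R
def ray(f,uv,z,T=None):
    T=f["cam_to_world"] if T is None else T
    d=T[:3,:3]@np.array([(uv[0]-f["cx"])/f["fx"],(uv[1]-f["cy"])/f["fy"],1])
    return T[:3,3]+d*(z-T[2,3])/d[2]
def proj(f,P,T=None):
    T=f["cam_to_world"] if T is None else T
    p=(np.asarray(P)-T[:3,3])@T[:3,:3]
    return np.stack([f["cx"]+f["fx"]*p[:,0]/p[:,2],f["cy"]+f["fy"]*p[:,1]/p[:,2]],1)
def down(yaw): # tool z down, jaw x axis at yaw
    c,s=np.cos(yaw),np.sin(yaw)
    return R.from_matrix(np.array([[c,s,0],[s,-c,0],[0,0,-1]])).as_rotvec()
def wrist():
    s=get_state(); f=grab_frame("wrist")
    T=np.eye(4);T[:3,:3]=R.from_rotvec(s["eef_rot"]).as_matrix();T[:3,3]=s["position"]
    return f,T@f["T_tool_cam"]
E
python3 - <<'E'
from h import *
f=grab_frame("top")
c=[ray(f,p,.016) for p in [(205,219),(333,171),(357,232),(228,279)]]
ctr=np.mean(c,0); print(np.round(c,3),ctr)
print(np.linalg.norm(c[1]-c[0]),np.linalg.norm(c[2]-c[1]))
ax=(c[0]-c[1]+c[3]-c[2]);yaw=np.arctan2(ax[1],ax[0]);print(yaw)
for n,p in dict(spray=(152,195),pot=(149,242),spare=(474,197)).items(): print(n,ray(f,p,.05))
w,T=wrist(); print(w["fx"],w["T_tool_cam"])
for y in (yaw,yaw-np.pi,yaw+np.pi/2,yaw-np.pi/2):
  for h in (.30,):
    print(y,ik([ctr[0],ctr[1],h],down(y)))
im=cv2.resize(f["img"][160:290,190:370],None,fx=4,fy=4,interpolation=cv2.INTER_CUBIC); cv2.imwrite("pics/crop.png",im[:,:,::-1])
E
```

```text
[[ 0.585  0.247  0.016]
 [ 0.704 -0.039  0.016]
 [ 0.565 -0.097  0.016]
 [ 0.451  0.189  0.016]] [0.57624952 0.07500259 0.016     ]
0.3100013339149776 0.15015140880278907
1.956661443137973
spray [0.63063391 0.36025445 0.05      ]
pot [0.52613658 0.36101748 0.05      ]
spare [ 0.64668266 -0.35325457  0.05      ]
354.27705196111833 [[ 9.99999783e-01 -5.66968487e-04  3.36772171e-04 -8.30435718e-04]
 [ 4.54844180e-04  9.62781658e-01  2.70279987e-01 -6.87799908e-02]
 [-4.77478305e-04 -2.70279776e-01  9.62781707e-01 -1.42933536e-01]
 [ 0.00000000e+00  0.00000000e+00  0.00000000e+00  1.00000000e+00]]
1.956661443137973 [ 0.00243362  0.35204936  0.0203447   1.23909167  0.         -0.3834315 ]
-1.1849312104518201 [ 2.43361827e-03  3.52049365e-01  2.03447044e-02  1.23909167e+00
 -4.44089210e-16  2.75816116e+00]
3.5274577699328695 [ 0.00243362  0.35204936  0.0203447   1.23909167  0.         -1.95422782]
0.3858651163430764 [ 2.43361827e-03  3.52049365e-01  2.03447044e-02  1.23909167e+00
 -4.44089210e-16  1.18736483e+00]
```

View pics/crop.png

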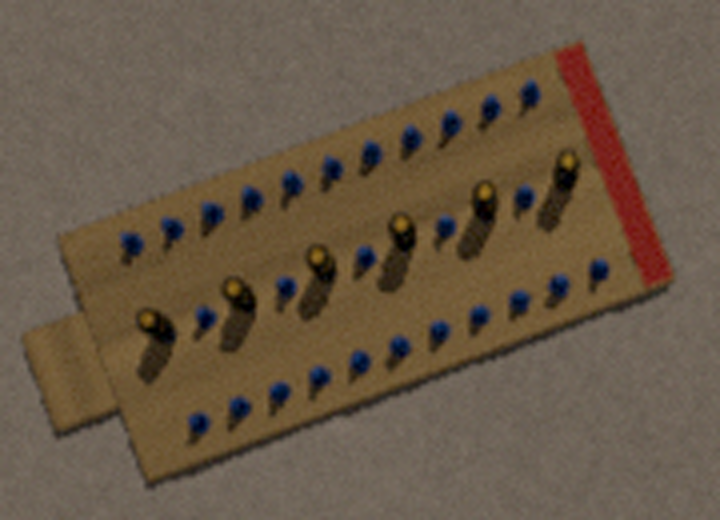

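Run:
```python
from h import *
yaw=1.957; ctr=np.array([.576,.075,0]); ty=np.array([np.sin(yaw),-np.cos(yaw),0])
grab(20)
p=ctr-ty*0.03; p[2]=.25
movep(p,down(yaw)); sleep(.3)
f,T=wrist(); cv2.imwrite("pics/w1.png",f["img"][:,:,::-1])
s=get_state();print(s["clock"],s["position"],s["finger_gap"])
for n in ("barrel1",):
    for d in spot_in("wrist",n)+tip_of("wrist",n): print(d["score"],d["centre"])
```

```text
4.5 [0.54824001 0.06340043 0.25000053] -0.0004575849265908927
0.97 [204.4, 251.2]
0.95 [399.0, 249.7]
0.84 [350.4, 250.3]
0.77 [451.6, 246.1]
0.69 [304.2, 246.6]
0.64 [252.0, 245.9]
0.92 [215.0, 238.8]
0.78 [437.0, 238.9]
0.73 [393.5, 237.3]
0.62 [259.0, 237.8]
0.56 [304.8, 237.9]
```

View pics/w1.png

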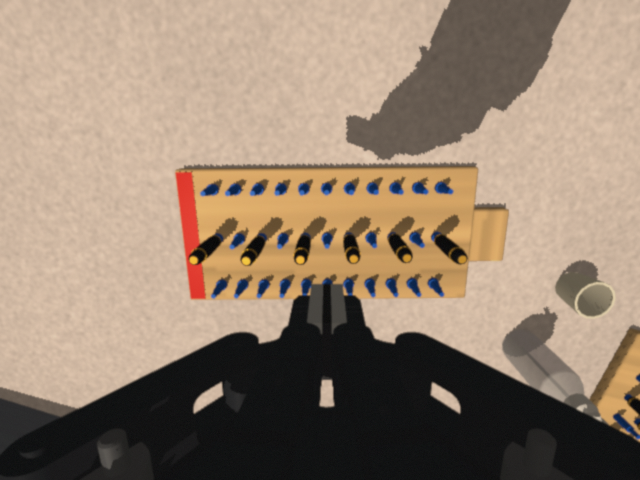

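The wrist view shows the whole board. Barrel 1 is by the tape, with its disc at about (194,260), and barrel 6 is by the tongue, disc at about (462,259). Board corners are about (178,170), (477,166), (465,297) and (191,298). Now I'll fit the board pose and the barrel heights together.

Run:
```python
from h import *
from scipy.optimize import least_squares
f,T=wrist()
im=f["img"]; hsv=cv2.cvtColor(im,cv2.COLOR_RGB2HSV)
roi=np.zeros((480,640),np.uint8); roi[250:268,180:480]=1
# blobs nearest approximate discs: bright saturated yellow enclosed by black
out=[]
for u in (194,246,300,354,407,462):
    w=im[252:266,u-8:u+9].astype(int); h=hsv[252:266,u-8:u+9]
    m=((h[...,1]>150)&(h[...,2]>110)&(h[...,0]>12)&(h[...,0]<32)).astype(np.uint8)
    n,l,st,c=cv2.connectedComponentsWithStats(m)
    k=[(st[i,4],c[i]+[u-8,252]) for i in range(1,n)]; print(u,k)
    out.append(max(k,key=lambda a:a[0])[1])
cv2.imwrite("pics/w1c.png",cv2.resize(im[235:305,175:485],(775,175*1),interpolation=cv2.INTER_CUBIC)[:,:,::-1])
D=np.array(out)
X=np.array([-120,-72,-24,24,72,120])/1e3
C=np.array([(178,170),(477,166),(465,297),(191,298)],float)
CB=np.array([[-.16,.075],[.16,.075],[.16,-.075],[-.16,-.075]])
tips=np.array([d["centre"] for d in tip_of("wrist","barrel1") if d["score"]>.5])
def b2w(p,xy,z):
    c,s=np.cos(p[2]),np.sin(p[2]);xy=np.asarray(xy)
    return np.c_[p[0]+c*xy[:,0]-s*xy[:,1],p[1]+s*xy[:,0]+c*xy[:,1],np.broadcast_to(z,len(xy))]
def res(p,wc=.5):
    r=proj(f,b2w(p,np.c_[X,0*X],.088+p[3:]),T)-D
    return np.r_[r.ravel(),wc*(proj(f,b2w(p,CB,.016),T)-C).ravel()]
for wc in (.5,.0):
  s=least_squares(res,[.576,.075,1.957]+[.005]*6,args=(wc,),bounds=([-1,-1,0]+[-.002]*6,[1,1,3]+[.014]*6))
  print(wc,np.round(s.x,4)); print(np.round(s.fun,1))
```

```text
194 [(np.int32(61), array([192.83606557, 259.54098361])), (np.int32(3), array([201.66666667, 261.66666667]))]
246 [(np.int32(3), array([241.33333333, 253.        ])), (np.int32(63), array([245.12698413, 260.66666667])), (np.int32(4), array([253.5, 261. ]))]
300 [(np.int32(7), array([293.28571429, 253.57142857])), (np.int32(7), array([307.57142857, 256.57142857])), (np.int32(68), array([299.36764706, 259.63235294]))]
354 [(np.int32(4), array([359.5, 253. ])), (np.int32(63), array([353.        , 258.66666667])), (np.int32(1), array([346., 258.]))]
407 [(np.int32(59), array([406.52542373, 257.98305085])), (np.int32(1), array([399., 259.]))]
462 [(np.int32(56), array([461.76785714, 259.35714286]))]
0.5 [0.579  0.0768 1.9635 0.0034 0.0076 0.0057 0.0037 0.0027 0.0072]
[ 0.   0.   0.1  0.1  0.2  0.   0.3 -0.1  0.1 -0.1  0.2 -0.2 -2.5 -0.7
  1.2  0.2  0.   0.6 -0.9  1. ]
0.0 [0.5791 0.0766 1.9636 0.003  0.0072 0.0054 0.0037 0.0029 0.0075]
[-0.  -0.   0.   0.   0.   0.   0.  -0.  -0.1  0.1  0.  -0.  -0.  -0.
  0.   0.  -0.   0.  -0.   0. ]
```

View pics/w1c.png

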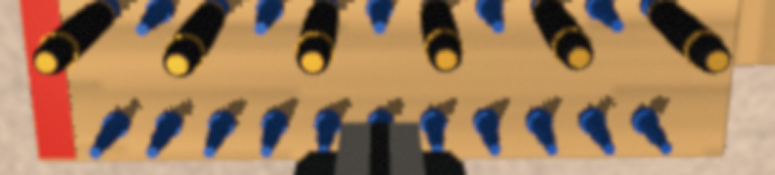

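```bash
cat > press.py <<'E'
from h import *
B=(.579,.0767,1.9636)
def press(i):
    x=(-120+48*i)/1e3
    p=np.array([B[0]+np.cos(B[2])*x,B[1]+np.sin(B[2])*x,0])
    up=p+[0,0,.112]
    if i==0: movep(up+[0,0,.05],down(B[2]))
    move_l(up,.12); sleep(.15)
    r=move_l(p+[0,0,.085],.015,until_force=9)
    s=get_state(); print(i+1,r,np.round(s["position"]-p,4),np.round(s["contact_force"],1),round(s["clock"],2))
    sleep(.1); s=get_state(); print("  hold",np.round(s["position"]-p,4),np.round(s["contact_force"],1))
    return up
E
python3 - <<'E'
from press import *
press(0)
f,T=wrist(); cv2.imwrite("pics/w2.png",f["img"][:,:,::-1])
E
```

```text
1 True [ 0.0001 -0.      0.0873] [-0.6  0.4  6. ] 7.62
  hold [ 0.0001 -0.      0.0873] [-1.4 -0.3  4.8]
```

View pics/w2.png

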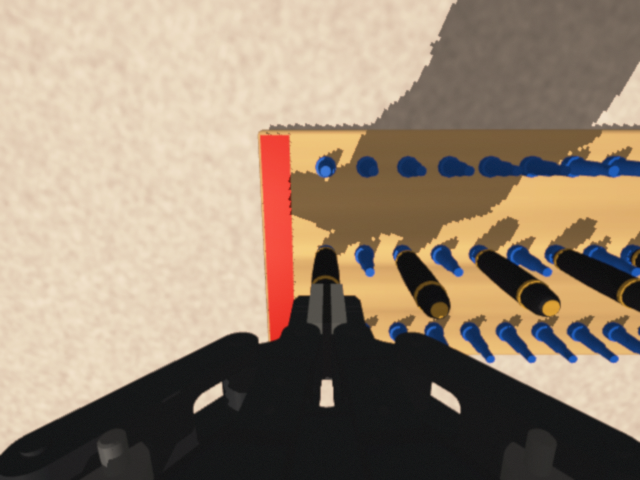

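The fingers sit on barrel 1's top at the hard stop, with TCP z at 87.3 mm and about 5 N held. On to barrels 2 to 6, stopping if any of them stops high.

Run:
```python
from press import *
for i in range(1,6):
    p=get_state()["position"]; move_l([p[0],p[1],.112],.08)
    press(i)
    if not .0855<get_state()["position"][2]<.0892: print("STOP check"); break
    if i==5: 
        f,T=wrist(); cv2.imwrite("pics/w3.png",f["img"][:,:,::-1])
```

```text
2 True [0.0001 0.     0.0873] [-0.7  0.8  4.6] 10.46
  hold [0.0001 0.     0.0873] [-1.4  0.8  5.3]
3 True [0.0001 0.     0.0873] [-0.1  1.4  4.5] 13.25
  hold [0.     0.     0.0873] [-1.1  0.1  5.7]
4 True [ 0.0001 -0.      0.0873] [-0.4  0.3  4.9] 16.05
  hold [0.0001 0.     0.0873] [-1.2 -0.6  5.3]
5 True [0.0001 0.     0.0873] [-0.4  0.3  5. ] 18.85
  hold [ 0.0001 -0.      0.0873] [-0.5 -0.3  5.1]
6 True [0.     0.     0.0872] [-0.6 -0.3  4.3] 21.63
  hold [0.     0.     0.0873] [-1.4 -0.   5.5]
```

All six stopped at the same height. I'll lift off and check the row from the earlier viewpoint.

Run:
```python
from h import *
p=get_state()["position"]; move_l([p[0],p[1],.2],.1)
yaw=1.957; ty=np.array([np.sin(yaw),-np.cos(yaw),0]); q=np.array([.576,.075,0])-ty*.03; q[2]=.25
movep(q,down(yaw)); sleep(.3)
f,T=wrist(); im=f["img"]; cv2.imwrite("pics/w4.png",im[:,:,::-1]); hsv=cv2.cvtColor(im,cv2.COLOR_RGB2HSV)
B=(.579,.0767,1.9636); X=(np.arange(6)*48-120)/1e3
P=lambda dz:proj(f,np.c_[B[0]+np.cos(B[2])*X,B[1]+np.sin(B[2])*X,0*X+.088+dz],T)
for a,b in zip(P(0),P(.005)):
    u,v=int(a[0]),int(a[1]); h=hsv[v-8:v+9,u-8:u+9]
    m=((h[...,1]>150)&(h[...,2]>110)&(h[...,0]>12)&(h[...,0]<32)).astype(np.uint8)
    n,l,st,c=cv2.connectedComponentsWithStats(m); k=max(range(1,n),key=lambda i:st[i,4])
    print("seen",np.round(c[k]+[u-8,v-8],1),"home",np.round(a,1),"+5mm",np.round(b,1))
print(get_state()["clock"])
g=grab_frame("top"); cv2.imwrite("pics/top4.png",g["img"][:,:,::-1])
```

```text
seen [192.2 258.6] home [192.4 258.5] +5mm [190.4 260.3]
seen [245.1 258.5] home [245.4 258.2] +5mm [244.2 260. ]
seen [298.2 258.1] home [298.4 257.9] +5mm [298.  259.7]
seen [351.2 258. ] home [351.4 257.7] +5mm [351.8 259.4]
seen [404.6 257.6] home [404.5 257.4] +5mm [405.7 259.2]
seen [457.8 257.4] home [457.6 257.1] +5mm [459.6 258.9]
24.0167
```

View pics/w4.png

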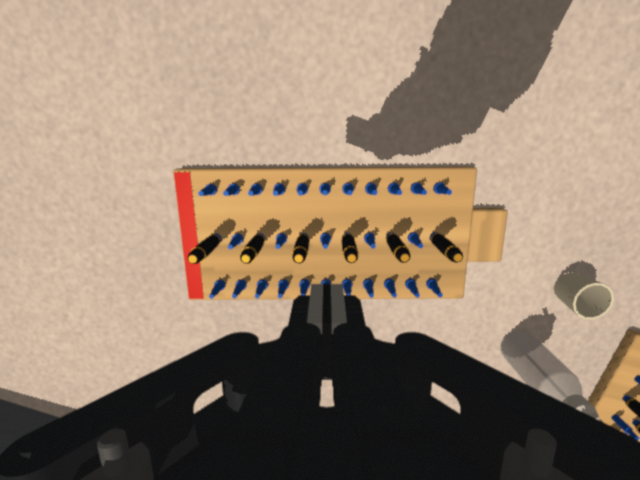

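All six discs, from (192,259) to (458,257), lie within 0.4 px of their predicted home positions. The pot and spray bottle show no movement.

```bash
python3 -c "
from cell import *
sign_off()"
```

```text
the job is handed in; nothing more can be done
```

I pressed all six barrels with closed fingertips, one after the other from the taped end, and handed the job in at about 24 s of the 64 s allowed. No verdict is reported at hand-in.

- **Pressing:** I found the board and the barrel heights from the wrist camera. Each press stopped on contact force with the TCP at 87.2–87.3 mm, which matches the 88 mm home height within the calibration. About 5 N was still held after each stop.
- **Final check:** After lifting off, all six brass discs lay within 0.4 px of where a fully home barrel should appear; 5 mm high would show as about 2 px.
- **Other things:** The pot and spray bottle look unmoved in the final wrist picture. The stick and spare barrel were not in that view. I took a last top picture but did not check it for them; no pressing move went near them.
- **Disagreements:** The coarse board centre from the top camera was about 3 mm off the wrist-camera fit I used. One hand-read board corner was off by about 5 px. No check failed.

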